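# Push a row of specimen jars home in the jar lane

### The arm

A 7-joint arm with a two-finger parallel gripper is mounted at the origin on the work surface; the furniture and walls round the work are solid. World frame = base frame: x ahead of the robot, y to its left, z up, the work surface at z = 0. Lengths are in m, angles in rad, forces in N, time in s.
With the tool pointing down it reaches from about 0.425 to 0.925 m from the base axis. Payload 6.8 kg.
Tool frame: the origin (TCP) lies midway between the tips of the shut fingers; the grasp point (between the pads) lies 19 mm behind it; z points along the fingers, y is the line along which they close (so a half turn about z gives the same grasp; the last joint's range is limited). The gripper opens to 85 mm and grips with 20 to 120 N. Pads are 22 mm wide; open, the fingers measure 114 mm over their backs; the gripper's body (76 mm by 85 mm) begins 54 mm behind the grasp point. The pads swing forward as they close: fully open they stand 13 mm farther back than shut.
Start: joints at [-1.258, 0.477, 0.022, 1.555, -0.011, 1.109, -0.083], TCP at [0.276, 0.616, 0.231] pointing down, gripper open.
Joint ranges: [-2.96, 2.96], [-0.34, 2.1], [-1.41, 1.46], [0.24, 2.44], [-1.37, 4.51], [0.17, 1.92], [-2.96, 2.96]. Speed limits (rad/s): [2.39, 2.39, 3.14, 3.14, 3.14, 3.14, 3.14].

### API

Orientations are given as a rotation vector (axis times angle).
In Python, from bench import r gives the robot as it stands. The module is installed in compiled form; this text tells all that it offers.
- The arm moves only by the tool apply_moves, never from a script. Its argument "rows" is a list of rows, each a list of 6 numbers: the shift along the tool's x, y, z scaled (see below), then the turn, a rotation vector about the tool's x, y, z scaled (see below). A call has 1 to 5 rows; each row is the pose to reach, as a shift and turn from the pose commanded when the call began, along the tool's axes at that moment; what a row does not reach only later rows make up. The controller multiplies each number of a shift by 0.25 m and each number of a turn by 90 degrees. A row lasts 1/8 s, in which the tool goes at most 62.5 mm and 10.7 degrees, less where a joint would pass 70% of its speed; a pose out of reach is approached as far as the arm can. A call with a number of a shift or a turn outside -1 to 1 is refused whole. A call with a gripper value outside its range is refused whole. "claw" is the opening, from 0 (shut) to 1 (fully open), set as the call begins (left out, the last holds). The fingers move at their own pace and stop on an object; "newtons" is the grip in N (left out, the last holds). Time passes only in rows, so rows that repeat a pose let the fingers close. It gives the time, the measured TCP pose, the force, the opening and the grip force at its end, in the units of the state.
- r.get_obs(): the state, without advancing time (a new reading comes with each control period).
- r.grab_frame(name): name is "scene" or "top"; returns a dict with "pixels" (420x560x3 uint8, red, green, blue), "intrinsics" (3x3 intrinsics, pixels), "eye" and "attitude" of the camera in the world. Camera axes: x right, y up, looking along -z (the intrinsics and any distortion apply to the point x, -y, -z); pixel columns grow to the right and rows downward; lengths in m; the calibration is good to about 2 mm. A picture is of the moment at which its call begins. There is no depth.
- r.hand_in(): hands the job in; it is judged then, once.
Trained networks look in a picture, given as the dict that the camera call returned (one of the last four; its "shot" number tells which), for a name from the list of things; names that differ only in an ending like _2 or _b are one class to them, and where a whole thing is asked for, a point or a joint stands for the part that bears it (a point fixed in the world has none). Each returns a list of dicts, best first, with "conf" (0 to 1); they miss things now and then, are a little off and sometimes report something else, mostly with a low value. They report only what shows in the picture. A call takes as long as a camera call. They do not tell look-alikes from the thing itself.
- r.search_frame(picture, thing): "rect" ([left, top, width, height] in pixels, round what is visible of it).
- r.outline_of(picture, thing): "pixels" (420x560 bool, what is visible of it) and "rect" ([left, top, width, height] in pixels, round what is visible of it).
- r.landmark_of(picture, thing): "point" ([column, row] in pixels: a listed point, or the origin of a listed thing).
The state is a dict: "clock": time; "joints": joint angles; "qvel": joint speeds; "tau": joint torques, N m; "tcp_pos": TCP position; "orientation": TCP orientation; "contact_force": force on the tool from outside, world axes, zero at the start; "moment": the same for the moment, N m; "grip_width": finger opening in m; "gripper_force": force on a finger pad.
Only numpy, scipy, OpenCV 4.12 (cv2) and the standard library are available. Lean on these libraries where they do the work, as an engineer would, in place of code of your own. Each camera call takes 0.05 s, during which the arm holds its last target. There are 200 camera calls.

### The job

Stand the blue-capped jar at the tail of the row of three orange-capped jars waiting at the mouth of the jar lane, then push all four together as one straight row into the lane until the first jar bears firmly on the sprung buffer hidden under the hood; hold it there a moment and let go. The buffer's place is set differently each time, so feel for it: press about 8 newtons harder than it takes to slide the row, never letting the buffer bear 16 or more. Keep the row straight and every jar upright, and leave the other things on the desk where they stand.

Things in the scene. Friction and masses are not known exactly. Their poses are not given: they have to be found in the camera images.
- rack: the jar lane, fixed to the desk: two aluminium rails, 12 mm high, 9 mm thick, inner faces 43 mm apart, no floor (jars slide on the desk). Origin on the desk in the middle of the mouth; +x runs down the lane (the pushing direction), +y across it to the left, z up. The rails splay outward over the first 22 mm (about 57 mm wide at x = 0), then run straight, 232 mm overall
- lane_mouth (a point): on the desk, on the lane's centre line, where the splay ends and the straight rails begin (x = 22 mm in the lane's frame); axes as the lane's. With the row home, the last jar's centre lies at about x = 8 to 42 mm, so a pusher stays near the mouth, can work above the rails, and need not come under the hood
- lane_hood (a point): middle of the front edge of the blue hood's roof, underside (x = 122, z = 72 mm in the lane's frame). Hood 73 mm wide, 78 mm high, to x = 232 mm. The buffer pad under it, 40 mm wide, heights 8 to 50 mm, has its free face at an unreported x between 150 and 174 mm; it gives from about 3 N, 2 N per mm, up to 10 mm; let go, it carries the row back 0 to 4 mm
- jar_a: straight-sided specimen jar, 40 mm diameter (body and cap alike), 55 mm high, about 90 g, white with an orange knurled cap; origin at the centre of its underside, z up. First of the waiting row, standing just inside the straight rails; the four jars slide with a total drag of about 1 to 5 N, more if one is pressed down
- jar_b: straight-sided specimen jar, 40 mm diameter (body and cap alike), 55 mm high, about 90 g, white with an orange knurled cap; origin at the centre of its underside, z up. Second of the row, 1 to 12 mm behind jar_a and up to 2 mm off the lane's centre line
- jar_c: straight-sided specimen jar, 40 mm diameter (body and cap alike), 55 mm high, about 90 g, white with an orange knurled cap; origin at the centre of its underside, z up. Third of the row, 1 to 12 mm behind jar_b and up to 2 mm off the lane's centre line
- jar_d: straight-sided specimen jar, 40 mm diameter (body and cap alike), 55 mm high, about 90 g, white with a blue knurled cap; origin at the centre of its underside, z up. Stands by itself between the row and the robot. As the tail of the row it may be kept between the fingers while pushing; the jars are slippery (friction about 0.35)
- pump_bottle_b: turquoise pump bottle, 213 mm high, a bystander; origin under it
- label_roll_a: white roll of labels lying flat, 84 mm diameter, 38 mm high, a bystander; origin under its centre
- sharps_bin: yellow sharps container with red lid, 117 mm diameter, 168 mm high, fixed, between the robot and the lane; origin under its centre
Mind the look-alikes: they are no part of the job. Leave any green or pink look-alike of the jar_c alone.

How it is judged:
On the way, in this order (a step that is already met when the one before it is completed fails the run):
1. the blue-capped jar stands upright at the tail of the row, in line with it, on the desk (horizontal distance between jar_c and jar_d below 0.06 m and y of jar_d in the frame of rack between -0.012 and 0.012 m and x of jar_d in the frame of rack below -0.03 m and angle between jar_d's own z axis and vertical below 0.1 rad and height (world z) of jar_d below 0.003 m and linear speed of jar_d below 0.02 m/s), for 0.2 s.
2. the closed-up straight row bears on the buffer: the first jar presses the lane's buffer with more than 4 N for 0.3 s (contact force between jar_a and rack above 4 N and horizontal distance between jar_a and jar_b below 0.0425 m and horizontal distance between jar_b and jar_c below 0.0425 m and horizontal distance between jar_c and jar_d below 0.0425 m and x of jar_a in the frame of rack above 0.118 m and y of jar_a in the frame of rack between -0.007 and 0.007 m and y of jar_b in the frame of rack between -0.007 and 0.007 m and y of jar_c in the frame of rack between -0.007 and 0.007 m and y of jar_d in the frame of rack between -0.007 and 0.007 m and angle between each of jar_a, jar_b, jar_c, jar_d's own z axis and vertical below 0.1 rad), for 0.3 s.
At the end, for the whole second after the job is handed in: all four jars stand upright (within 0.1 rad) on the desk, at rest, in one closed-up row (neighbouring centres within 43.5 mm; touching is 40 mm), every jar within 7 mm of the lane's centre line, the first jar's centre more than 118 mm into the lane, released (horizontal distance between jar_a and jar_b below 0.0435 m and horizontal distance between jar_b and jar_c below 0.0435 m and horizontal distance between jar_c and jar_d below 0.0435 m and x of jar_a in the frame of rack above 0.118 m and y of jar_a in the frame of rack between -0.007 and 0.007 m and y of jar_b in the frame of rack between -0.007 and 0.007 m and y of jar_c in the frame of rack between -0.007 and 0.007 m and y of jar_d in the frame of rack between -0.007 and 0.007 m and angle between each of jar_a, jar_b, jar_c, jar_d's own z axis and vertical below 0.1 rad and height (world z) of each of jar_a, jar_b, jar_c, jar_d below 0.003 m and linear speed of each of jar_a, jar_b, jar_c, jar_d below 0.01 m/s).
It fails at once if the first jar is pressed against the lane or its buffer with 16 N or more (contact force between jar_a and rack above 16 N).
It fails at once if the row buckles: an orange-capped jar goes more than 15 mm off the lane's centre line (y of any of jar_a, jar_b, jar_c in the frame of rack above 0.015 m or y of any of jar_a, jar_b, jar_c in the frame of rack below -0.015 m).
It fails at once if a jar tips over (more than 0.5 rad) (angle between any of jar_a, jar_b, jar_c, jar_d's own z axis and vertical above 0.5 rad).
It fails at once if a bystander is shifted by more than 20 mm (distance of any of pump_bottle_b, label_roll_a from where it was at the start of the episode above 0.02 m).
It also fails if it takes over 64 s, if anything falls off the work surface, if the arm or the gripper's body presses on something with over 40 N, if the wrist force passes 120 N, or if a joint passes its speed limit or range.

## Working session

There is one attempt and no reset: what is moved stays moved. The work goes in short steps, Python scripts to look and compute and a tool call to move; the robot and the scene stay as the last step left them, time stands still between calls to the robot, and variables do not carry over. Pictures are saved under pics/ and viewed, at most 10 in all, crops included, and the job is handed in when it is done.

Besides the shell and the picture viewer there is one more tool, called after ">>>" by a JSON object that holds its "op" and its "data". apply_moves: Moves the arm, as the interface text tells. Its arguments: {"type":"object","properties":{"rows":{"type":"array","items":{"type":"array","items":{"type":"number"}}},"claw":{"type":"number"},"newtons":{"type":"number"}},"required":["rows"]}

```bash
mkdir -p pics
cat > h.py <<'E'
import numpy as np,cv2
from bench import r
from scipy.spatial.transform import Rotation as R
def rot(a):
    a=np.array(a,float)
    return a if a.shape==(3,3) else (R.from_quat(a) if a.size==4 else R.from_rotvec(a)).as_matrix()
def ray(p,uv,z):
    K=np.array(p["intrinsics"]);d=np.linalg.inv(K)@[uv[0],uv[1],1];d=rot(p["attitude"])@[d[0],-d[1],-d[2]]
    e=np.array(p["eye"]);return e+d*(z-e[2])/d[2]
def proj(p,X):
    c=rot(p["attitude"]).T@(np.array(X)-p["eye"]);q=np.array(p["intrinsics"])@[c[0],-c[1],-c[2]];return q[:2]/q[2]
E
python3 - <<'E'
from h import *
o=r.get_obs();print(o)
for n in("top","scene"):
    p=r.grab_frame(n);cv2.imwrite(f"pics/{n}0.png",p["pixels"][:,:,::-1]);print(n,p["eye"],p["attitude"],p["intrinsics"],[k for k in p])
    for t in("jar_a","rack","lane_mouth","lane_hood","pump_bottle_b","label_roll_a","sharps_bin"):
        for d in r.landmark_of(p,t)[:6]:
            z=.072 if t=="lane_hood" else 0
            print(t,round(d["conf"],2),np.round(d["point"],1),ray(p,d["point"],z).round(4))
E
```

```text
{'clock': 0.0, 'joints': array([-1.25807948,  0.47776337,  0.02236118,  1.55643852, -0.01148692,
        1.10927493, -0.08310451]), 'qvel': array([ 0.0017098 , -0.00122799, -0.00157668, -0.00064659, -0.00114491,
        0.00246568, -0.00142034]), 'tau': array([ 6.77499957e-04, -5.96455514e+01,  1.60904914e+00, -2.81187683e+01,
        1.26286913e-02,  9.34277923e-03,  7.63106016e-06]), 'tcp_pos': array([0.27553478, 0.61557283, 0.23035621]), 'orientation': array([-6.56098993e-01, -3.07209382e+00,  2.73627072e-03]), 'contact_force': array([-0.43969414,  0.57447071, -0.58226951]), 'moment': array([ 0.0112849 ,  0.04159383, -0.01139465]), 'gripper_force': 0.0, 'grip_width': 0.08552080235436349}
top [ 0.37930057 -0.11202043  0.94058663] [ 0.11354131 -0.10277838 -1.56303499] [[495.99371903   0.         279.78936516]
 [  0.         495.99371903 202.69274088]
 [  0.           0.           1.        ]] ['pixels', 'intrinsics', 'eye', 'attitude', 'shot']
jar_a 0.98 [222.7 184.1] [0.5454 0.005  0.    ]
jar_a 0.92 [182.9 198.8] [0.5164 0.0808 0.    ]
jar_a 0.85 [177.9 247.6] [0.423  0.0872 0.   
[... 561 characters left out ...]
] [[515.68845382   0.         275.1917372 ]
 [  0.         515.68845382 209.8745084 ]
 [  0.           0.           1.        ]] ['pixels', 'intrinsics', 'eye', 'attitude', 'shot']
jar_a 0.8 [289.2 210.4] [ 0.5969 -0.1187  0.    ]
jar_a 0.8 [194.2 189.3] [0.5195 0.0766 0.    ]
jar_a 0.71 [256.8 180.3] [ 0.6186 -0.0172  0.    ]
jar_a 0.69 [161.2 220.7] [0.4191 0.0798 0.    ]
jar_a 0.53 [271.6 196.3] [ 0.6038 -0.0679  0.    ]
jar_a 0.5 [229.7 202. ] [ 0.5393 -0.0051  0.    ]
lane_mouth 0.73 [289.6 203.9] [ 0.6108 -0.11    0.    ]
lane_hood 0.9 [321.  212.7] [ 0.5903 -0.1952  0.072 ]
lane_hood 0.29 [255.4 182. ] [ 0.5729 -0.0495  0.072 ]
label_roll_a 0.78 [270.4 314.4] [ 0.3885 -0.2222  0.    ]
```

View pics/top0.png

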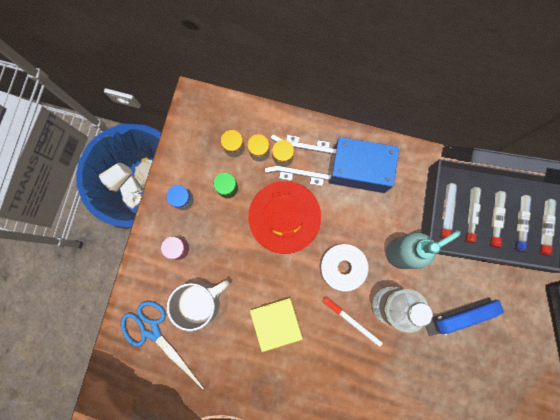

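View pics/scene0.png

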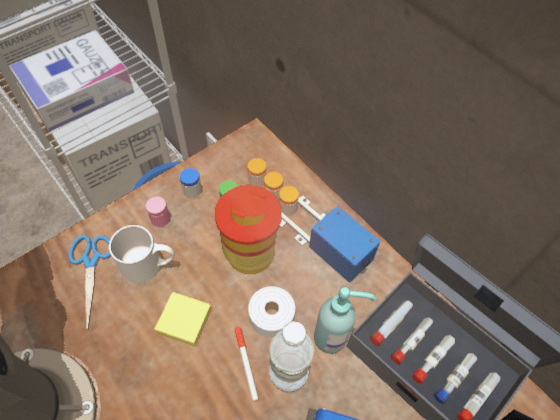

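The top view shows the orange caps at (231,141), (258,146) and (283,151), blue cap at (178,196), green (225,184), bin lid (285,216), and hood (365,164). Next I'll refine these and zoom in on the rails.

```bash
cat >> h.py <<'E'
HUE=dict(orange=(15,27),blue=(104,118),red=(0,6),green=(50,75))
def mask(p,c):
    h=cv2.cvtColor(p["pixels"],cv2.COLOR_RGB2HSV);lo,hi=HUE[c]
    return cv2.inRange(h,(lo,130,90),(hi,255,255))
def caps(p,c,rad=.02,z0=.042,z1=.055,amin=150,amax=900):
    n,l,s,ce=cv2.connectedComponentsWithStats(mask(p,c));out=[]
    for i in range(1,n):
        if not amin<s[i,4]<amax: continue
        m=(l==i).astype(np.uint8);hull=cv2.convexHull(cv2.findNonZero(m));M=cv2.moments(hull);c0=np.array([M['m10'],M['m01']])/M['m00']
        X=ray(p,c0,z1)
        for _ in range(5):
            a=np.linspace(0,6.283,40);pts=[proj(p,[X[0]+rad*np.cos(t),X[1]+rad*np.sin(t),z]) for t in a for z in(z0,z1)]
            H=cv2.convexHull(np.float32(pts));M=cv2.moments(H);cc=np.array([M['m10'],M['m01']])/M['m00']
            X=X+ray(p,c0,z1)-ray(p,cc,z1)
        out.append((X[:2].round(4),int(s[i,4]),round(cv2.contourArea(H)),c0.round(1)))
    return out
E
python3 - <<'E'
from h import *
for n in("top","scene"):
    p=r.grab_frame(n)
    for c in("orange","blue","green"): print(n,c,*caps(p,c),sep="\n ")
    print("bin",caps(p,"red",.0585,.15,.168,2000,9000))
    if n=="top":cv2.imwrite("pics/z.png",cv2.resize(p["pixels"][115:225,215:405,::-1],None,fx=4,fy=4,interpolation=cv2.INTER_CUBIC))
E
```

```text
top
 orange
 (array([ 0.6197, -0.0148]), 394, 399, array([231. , 139.9]))
 (array([ 0.6113, -0.0643]), 390, 397, array([257.8, 144.5]))
 (array([ 0.6 , -0.11]), 373, 397, array([282.5, 150.5]))
top
 blue
 (array([0.5145, 0.0808]), 370, 413, array([177.4, 196. ]))
 (array([0.2876, 0.1336]), 618, 464, array([143.1, 323.4]))
top
 green
 (array([ 0.5377, -0.0045]), 345, 402, array([224.5, 183.6]))
bin [(array([ 0.4648, -0.1135]), 4170, 4354, array([284.3, 216.9]))]
scene
 orange
 (array([ 0.6216, -0.015 ]), 246, 297, array([256.5, 165.4]))
 (array([ 0.6139, -0.0641]), 255, 309, array([273.2, 179.1]))
 (array([ 0.6029, -0.1104]), 263, 321, array([288.5, 193.6]))
 (array([ 0.506 , -0.0791]), 192, 346, array([247.1, 218.6]))
 (array([ 0.4637, -0.1106]), 363, 369, array([246.7, 242.1]))
 (array([ 0.4344, -0.1287]), 630, 385, array([244.8, 258.2]))
 (array([ 0.2678, -0.1303]), 151, 469, array([186.7, 327.9]))
scene
 blue
 (array([0.4781, 0.1441]), 198, 312, array([153.6, 173.3]))
 (array([0.5163, 0.0807]), 228, 311, array([188.9, 176.1]))
 (array([ 0.2935, -0.4093]), 256, 570, array([330.3, 415.5]))
scene
 green
bin [(array([ 0.4636, -0.1177]), 2817, 3424, array([247.8, 214.1]))]
```

View pics/z.png

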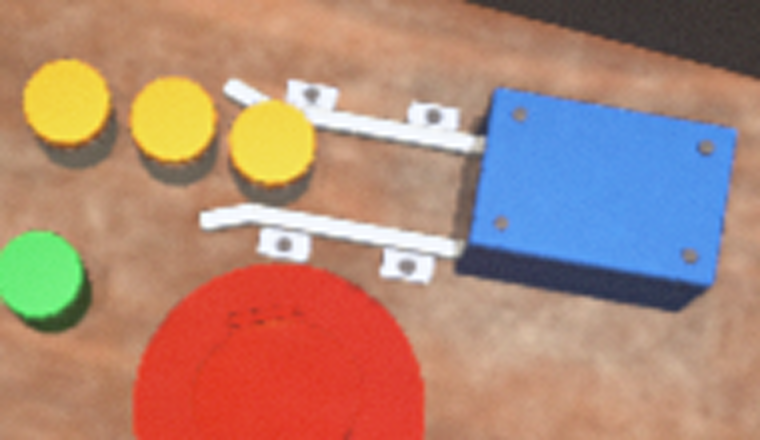

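```bash
cat >> h.py <<'E'
def plan(target,Rt):
    o=r.get_obs();Rc=rot(o["orientation"])
    return (np.r_[Rc.T@(np.array(target)-o["tcp_pos"])/.25, R.from_matrix(Rc.T@Rt).as_rotvec()/(np.pi/2)]).round(4)
def pose(th,flip=1):
    x=flip*np.array([np.cos(th),np.sin(th),0]);z=np.array([0,0,-1.]);return np.c_[x,np.cross(z,x),z]
E
python3 - <<'E'
from h import *
p=r.grab_frame("top")
g=lambda u,v,z=.012:ray(p,[215+(u+.5)/4-.5,115+(v+.5)/4-.5],z)[:2]
U=[g(330,118),g(475,143)];L=[g(260,215),g(455,248)]
for A in(U,L):
    d=A[1]-A[0];print(A,np.degrees(np.arctan2(d[1],d[0])))
hf=[g(495,89,.078),g(476,243,.078)];print("hood front",hf,np.mean(hf,0))
hb=[g(736,128,.078),g(714,284,.078)];d=np.mean(hb,0)-np.mean(hf,0);print(np.degrees(np.arctan2(d[1],d[0])),np.linalg.norm(d))
print("splay knees",g(290,108),g(250,214))
J=np.array([[.6207,-.0149],[.6126,-.0642],[.6015,-.110]]);d=J[2]-J[0];print("row",np.degrees(np.arctan2(d[1],d[0])))
E
```

```text
[array([ 0.62183572, -0.13796657]), array([ 0.6098038 , -0.20744536])] -99.82469711560694
[array([ 0.5742068 , -0.10460893]), array([ 0.55858904, -0.19746042])] -99.5478674192228
hood front [array([ 0.61817807, -0.20982401]), array([ 0.54813312, -0.20068197])] [ 0.5831556  -0.20525299]
-99.49486613724102 0.10726656728445647
splay knees [ 0.62669639 -0.11873932] [ 0.57467345 -0.0998345 ]
row -101.41416967772082
```

Run:
```python
from h import *
t=np.radians(-100)
print(rot(r.get_obs()["orientation"]).round(2))
for f in(1,-1):print(f,plan([.5155,.0808,.16],pose(t,f)),plan([.5155,.0808,.016],pose(t,f)))
```

```text
[[-0.91  0.41 -0.  ]
 [ 0.41  0.91  0.  ]
 [ 0.    0.   -1.  ]]
1 [-1.7502 -1.5628  0.2851  0.      0.     -1.1568] [-1.7502 -1.5628  0.8611  0.      0.     -1.1568]
-1 [-1.7502 -1.5628  0.2851  0.     -0.      0.8432] [-1.7502 -1.5628  0.8611  0.     -0.      0.8432]
```

>>> {"op": "apply_moves", "data": {"rows": [[-0.175, -0.156, 0, 0, 0, 0.085], [-0.35, -0.31, 0, 0, 0, 0.17], [-0.52, -0.47, 0, 0, 0, 0.25], [-0.7, -0.62, 0, 0, 0, 0.34], [-0.87, -0.78, 0, 0, 0, 0.42]], "claw": 0.85}}

```text
clock: 1.58
tcp_pos: [0.3955, 0.3476, 0.2316]
orientation: [1.622, 2.69, 0.002]
contact_force: [0.2, -0.6, -0.2]
grip_width: 0.0727
gripper_force: 0.0
```

Run:
```python
from h import *
t=np.radians(-100);print(plan([.5155,.0808,.15],pose(t,-1)))
```

```text
[-1.168e+00 -7.390e-02  3.261e-01  5.000e-04 -4.000e-04  4.204e-01]
```

>>> {"op": "apply_moves", "data": {"rows": [[-0.2, -0.013, 0.06, 0, 0, 0.08], [-0.4, -0.026, 0.12, 0, 0, 0.17], [-0.6, -0.039, 0.18, 0, 0, 0.25], [-0.8, -0.052, 0.24, 0, 0, 0.34], [-1.0, -0.064, 0.3, 0, 0, 0.42]]}}

```text
clock: 2.2
tcp_pos: [0.4989, 0.12, 0.1562]
orientation: [2.405, 2.021, 0.002]
contact_force: [0.8, 1.2, 0.7]
grip_width: 0.0725
gripper_force: 0.0
```

Run:
```python
from h import *
t=np.radians(-100);print(plan([.5155,.0808,.11],pose(t,-1)),plan([.5155,.0808,.016],pose(t,-1)))
```

```text
[-0.143   0.0922  0.1848  0.0005 -0.0005  0.0007] [-1.433e-01  9.190e-02  5.608e-01  5.000e-04 -5.000e-04  7.000e-04]
```

>>> {"op": "apply_moves", "data": {"rows": [[-0.08, 0.05, 0.0, 0, 0, 0], [-0.143, 0.092, 0.05, 0, 0, 0], [-0.143, 0.092, 0.1, 0, 0, 0], [-0.143, 0.092, 0.12, 0, 0, 0]]}}

```text
clock: 2.7
tcp_pos: [0.514, 0.083, 0.1254]
orientation: [-2.4, -2.026, 0.002]
contact_force: [0.1, 0.1, 0.4]
grip_width: 0.0726
gripper_force: 0.0
```

Run:
```python
from h import *
t=np.radians(-100);print(plan([.5155,.0808,.11],pose(t,-1)),plan([.5155,.0808,.016],pose(t,-1)))
p=r.grab_frame("scene");cv2.imwrite("pics/s1.png",p["pixels"][100:300,100:360,::-1].repeat(2,0).repeat(2,1))
```

```text
[-0.0076  0.0073  0.0616 -0.001   0.0001  0.0038] [-7.500e-03  7.900e-03  4.376e-01 -1.000e-03  1.000e-04  3.800e-03]
```

View pics/s1.png

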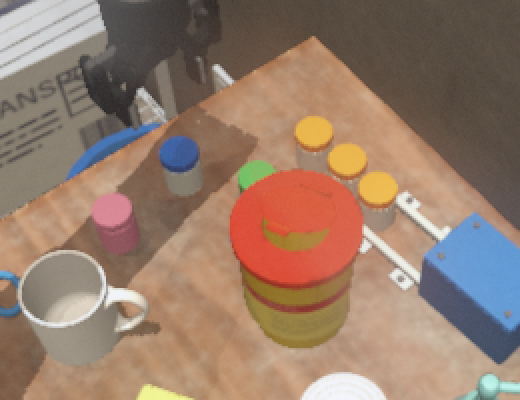

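The gripper is above the blue jar (crop pixel 180,165), with the fingers along world x and clear of the pink jar. Descending now.

>>> {"op": "apply_moves", "data": {"rows": [[-0.007, 0.007, 0.1, 0, 0, 0], [-0.007, 0.007, 0.2, 0, 0, 0], [-0.007, 0.007, 0.3, 0, 0, 0], [-0.007, 0.007, 0.4, 0, 0, 0], [-0.007, 0.007, 0.437, 0, 0, 0]]}}

```text
clock: 3.38
tcp_pos: [0.5154, 0.0811, 0.016]
orientation: [-2.399, -2.027, 0.002]
contact_force: [0.5, 0.4, -1.3]
grip_width: 0.0724
gripper_force: 0.0
```

>>> {"op": "apply_moves", "data": {"rows": [[0, 0, 0, 0, 0, 0], [0, 0, 0, 0, 0, 0], [0, 0, 0, 0, 0, 0], [0, 0, 0, 0, 0, 0]], "claw": 0.3, "newtons": 40}}

```text
clock: 3.88
tcp_pos: [0.5171, 0.0804, 0.018]
orientation: [2.401, 2.025, 0.003]
contact_force: [-1.3, 0.5, 6.3]
grip_width: 0.039
gripper_force: 40.5
```

Run:
```python
from h import *
t=np.radians(-100);print(plan([.6258,.0308,.05],pose(t,-1)))
```

```text
[-0.122   0.4624 -0.1274  0.001  -0.0007  0.0032]
```

>>> {"op": "apply_moves", "data": {"rows": [[0, 0, -0.06, 0, 0, 0], [0, 0, -0.12, 0, 0, 0], [0, 0, -0.14, 0, 0, 0], [0, 0, -0.14, 0, 0, 0]]}}

```text
clock: 4.38
tcp_pos: [0.5166, 0.0803, 0.0527]
orientation: [2.401, 2.025, 0.002]
contact_force: [0.8, -0.2, -1.0]
grip_width: 0.0389
gripper_force: 40.4
```

Run:
```python
from h import *
t=np.radians(-100);print(plan([.6258,.0308,.052],pose(t,-1)))
```

```text
[-1.214e-01  4.641e-01  3.000e-03  6.000e-04 -4.000e-04  3.300e-03]
```

>>> {"op": "apply_moves", "data": {"rows": [[0, 0.14, 0, 0, 0, 0], [-0.03, 0.28, 0, 0, 0, 0], [-0.07, 0.4, 0, 0, 0, 0], [-0.11, 0.464, 0, 0, 0, 0.003], [-0.121, 0.464, 0.0, 0, 0, 0.003]]}}

```text
clock: 5.0
tcp_pos: [0.6254, 0.0293, 0.0516]
orientation: [2.408, 2.017, -0.002]
contact_force: [-1.0, -0.4, -1.6]
grip_width: 0.039
gripper_force: 40.5
```

Run:
```python
from h import *
print(r.get_obs()["tcp_pos"],r.get_obs()["contact_force"])
for n in("top","scene"):
    p=r.grab_frame(n)
    print(n,caps(p,"orange")[:4]);print(caps(p,"blue",z0=.079,z1=.092,amin=60))
    cv2.imwrite(f"pics/{n}2.png",cv2.resize(p["pixels"][90:230,150:410,::-1],None,fx=3,fy=3,interpolation=cv2.INTER_CUBIC))
```

```text
[0.62542082 0.02925413 0.0515846 ] [-1.03242591 -0.41741999 -1.55203244]
top [(array([ 0.6189, -0.0176]), 316, 399, array([232.6, 140.3])), (array([ 0.6114, -0.0643]), 380, 397, array([257.8, 144.4])), (array([ 0.6   , -0.1101]), 368, 397, array([282.5, 150.5]))]
[(array([0.62  , 0.0163]), 73, 436, array([211.4, 134.2])), (array([0.4654, 0.1729]), 255, 472, array([119. , 220.5])), (array([0.2913, 0.1237]), 520, 505, array([142.9, 323.5]))]
scene [(array([ 0.6209, -0.017 ]), 201, 298, array([257. , 166.1])), (array([ 0.6141, -0.0641]), 254, 309, array([273.2, 179. ])), (array([ 0.6033, -0.1102]), 266, 321, array([288.5, 193.4])), (array([ 0.5068, -0.0755]), 198, 345, array([245.9, 217.4]))]
[(array([0.4629, 0.1194]), 219, 340, array([154. , 173.2])), (array([ 0.4159, -0.5346]), 63, 617, array([442.7, 393.7])), (array([ 0.2853, -0.4098]), 257, 622, array([330.3, 415.5]))]
```

View pics/top2.png

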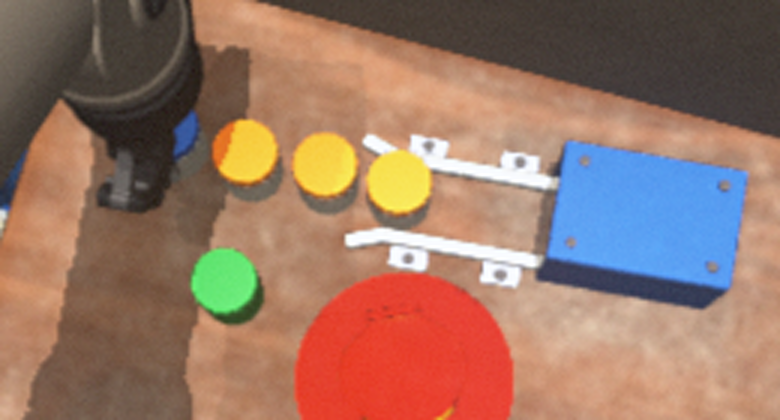

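```bash
cat >> h.py <<'E'
T=np.radians(-100);U=np.array([np.cos(T),np.sin(T)]);N=np.array([-U[1],U[0]])
def at(u,n,z): return plan([*(u*U+n*N),z],pose(T,-1))
def un():
    o=r.get_obs();return o["tcp_pos"][:2]@U,o["tcp_pos"][:2]@N,o["tcp_pos"][2],o["contact_force"]@[*U,0],o["contact_force"]@[*N,0],o["contact_force"][2]
E
python3 - <<'E'
from h import *
print(np.round(un(),4),at(-.139,.6125,.019))
E
```

```text
[-0.1385  0.6093  0.0516 -0.4999 -0.9187 -1.3983] [ 2.100e-03  1.330e-02  1.302e-01 -1.300e-03  1.000e-04 -1.000e-04]
```

>>> {"op": "apply_moves", "data": {"rows": [[0.001, 0.013, 0.04, 0, 0, 0], [0.002, 0.013, 0.08, 0, 0, 0], [0.002, 0.013, 0.115, 0, 0, 0], [0.002, 0.013, 0.13, 0, 0, 0], [0.002, 0.013, 0.13, 0, 0, 0]]}}

```text
clock: 5.72
tcp_pos: [0.6285, 0.0306, 0.0192]
orientation: [-2.406, -2.02, 0.001]
contact_force: [-0.7, -0.1, -1.2]
grip_width: 0.0391
gripper_force: 40.5
```

Run:
```python
from h import *
print(r.get_obs()["tcp_pos"],np.round(un(),4),at(-.139,.6125,.019))
```

```text
[0.62852582 0.03059854 0.01915071] [-0.1393  0.6137  0.0192  0.2606 -0.6779 -1.206 ] [-0.0011 -0.0047  0.0006 -0.0004  0.0001  0.0002]
```

>>> {"op": "apply_moves", "data": {"rows": [[0, -0.004, 0.004, 0, 0, 0], [0, -0.004, 0.004, 0, 0, 0], [0, -0.004, 0.004, 0, 0, 0], [0, -0.004, 0.004, 0, 0, 0]]}}

```text
clock: 6.22
tcp_pos: [0.6279, 0.0308, 0.0187]
orientation: [2.406, 2.02, 0.0]
contact_force: [0.8, -0.1, -0.9]
grip_width: 0.0387
gripper_force: 40.5
```

Run:
```python
from h import *
print(r.get_obs()["tcp_pos"],np.round(un(),4))
p=r.grab_frame("scene")
cv2.imwrite("pics/s3.png",cv2.resize(p["pixels"][120:240,180:340,::-1],None,fx=4.5,fy=4.5,interpolation=cv2.INTER_CUBIC))
```

```text
[0.62788438 0.03083117 0.01866089] [-0.1394  0.613   0.0187 -0.0691  0.848  -0.8748]
```

View pics/s3.png

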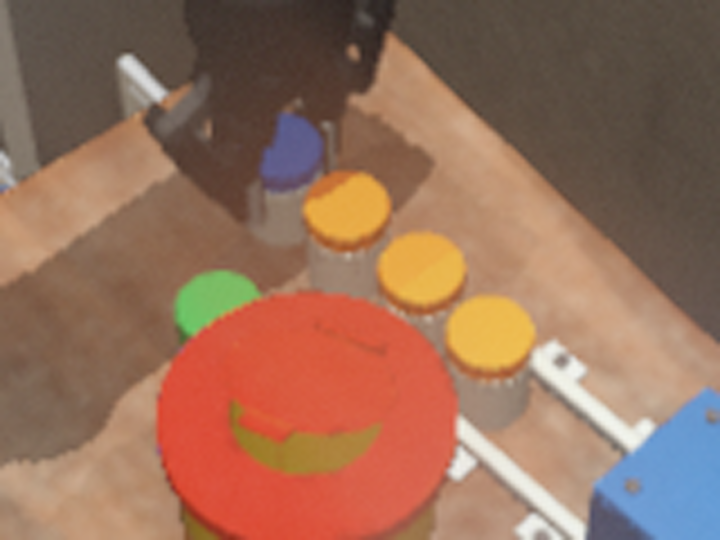

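>>> {"op": "apply_moves", "data": {"rows": [[0, -0.001, 0.004, 0, 0, 0], [0, -0.001, 0.004, 0, 0, 0], [-0.01, -0.001, 0.004, 0, 0, 0], [-0.02, -0.001, 0.004, 0, 0, 0], [-0.032, -0.001, 0.004, 0, 0, 0]]}}

```text
clock: 6.9
tcp_pos: [0.6271, 0.0236, 0.0181]
orientation: [2.405, 2.02, 0.003]
contact_force: [0.6, 2.4, 5.5]
grip_width: 0.0388
gripper_force: 40.9
```

Run:
```python
from h import *
print(np.round(un(),4),at(-.1,.6125,.0178))
```

```text
[-0.1321  0.6134  0.0181 -2.4963  0.1538  5.4793] [-0.1284 -0.0039  0.0009  0.001  -0.0007  0.0005]
```

>>> {"op": "apply_moves", "data": {"rows": [[-0.016, -0.003, -0.0025, 0, 0, 0], [-0.032, -0.003, -0.0025, 0, 0, 0], [-0.048, -0.003, -0.0025, 0, 0, 0], [-0.064, -0.003, -0.0025, 0, 0, 0], [-0.08, -0.003, -0.0025, 0, 0, 0]]}}

```text
clock: 7.52
tcp_pos: [0.6219, 0.0033, 0.0181]
orientation: [-2.406, -2.02, 0.0]
contact_force: [-0.3, 2.2, 1.8]
grip_width: 0.0393
gripper_force: 40.6
```

Run:
```python
from h import *
print(np.round(un(),4),at(-.1,.6125,.0185))
```

```text
[-0.1112  0.6118  0.0181 -2.0958 -0.66    1.7536] [-0.0448  0.0026 -0.0017 -0.0001 -0.0001  0.0003]
```

>>> {"op": "apply_moves", "data": {"rows": [[-0.016, 0.001, 0, 0, 0, 0], [-0.032, 0.002, 0, 0, 0, 0], [-0.048, 0.002, 0, 0, 0, 0], [-0.064, 0.002, 0, 0, 0, 0], [-0.08, 0.002, 0, 0, 0, 0]]}}

```text
clock: 8.15
tcp_pos: [0.6188, -0.0167, 0.0181]
orientation: [-2.406, -2.02, 0.0]
contact_force: [0.8, 1.1, 1.3]
grip_width: 0.0392
gripper_force: 40.6
```

```bash
cat > m.py <<'E'
from h import *
print(np.round(un(),4),at(0,.6125,.0182))
for n in("top","scene"):
    p=r.grab_frame(n)
    for k in caps(p,"orange",amin=100)[:3]+caps(p,"blue",amin=40):
        if .58<k[0][0]<.65: print(n,"u,n",(k[0]@U).round(4),(k[0]@N).round(4),"area",k[1:3])
E
python3 m.py
```

```text
[-0.091   0.6123  0.0181 -1.2483  0.5874  1.3409] [-3.64e-01  6.00e-04 -5.00e-04 -1.00e-04  1.00e-04  2.00e-04]
scene u,n -0.0057 0.6142 area (706, 318)
```

```bash
cat > m.py <<'E'
from h import *
print(np.round(un(),4),at(0,.6125,.0182))
for n in("top","scene"):
    p=r.grab_frame(n);ys,xs=np.nonzero(mask(p,"orange"))
    Q=np.array([ray(p,(x,y),.055)[:2] for x,y in zip(xs,ys)]);u=Q@U;v=Q@N
    k=abs(v-.613)<.04;u=u[k];v=v[k];print(n,"u range",u.min().round(4),u.max().round(4))
    print([(round(a,3),v[(u>=a)&(u<a+.01)].min().round(3),v[(u>=a)&(u<a+.01)].max().round(3)) for a in np.arange(u.min(),u.max()-.005,.01)])
E
python3 m.py
```

```text
[-0.0902  0.6123  0.0181  0.2924 -1.3065  0.7582] [-3.609e-01  1.000e-03 -1.000e-04 -2.000e-04  5.000e-04 -4.000e-04]
top u range -0.0593 0.05
[(np.float64(-0.059), np.float64(0.591), np.float64(0.632)), (np.float64(-0.049), np.float64(0.59), np.float64(0.631)), (np.float64(-0.039), np.float64(0.594), np.float64(0.628)), (np.float64(-0.029), np.float64(0.597), np.float64(0.628)), (np.float64(-0.019), np.float64(0.593), np.float64(0.632)), (np.float64(-0.009), np.float64(0.594), np.float64(0.632)), (np.float64(0.001), np.float64(0.598), np.float64(0.628)), (np.float64(0.011), np.float64(0.593), np.float64(0.624)), (np.float64(0.021), np.float64(0.589), np.float64(0.627)), (np.float64(0.031), np.float64(0.59), np.float64(0.628)), (np.float64(0.041), np.float64(0.593), np.float64(0.624))]
scene u range -0.0579 0.0524
[(np.float64(-0.058), np.float64(0.592), np.float64(0.631)), (np.float64(-0.048), np.float64(0.592), np.float64(0.631)), (np.float64(-0.038), np.float64(0.596), np.float64(0.628)), (np.float64(-0.028), np.float64(0.598), np.float64(0.631)), (np.float64(-0.018), np.float64(0.594), np.float64(0.634)), (np.float64(-0.008), np.float64(0.595), np.float64(0.633)), (np.float64(0.002), np.float64(0.596), np.float64(0.629)), (np.float64(0.012), np.float64(0.595), np.float64(0.628)), (np.float64(0.022), np.float64(0.591), np.float64(0.63)), (np.float64(0.032), np.float64(0.59), np.float64(0.63)), (np.float64(0.042), np.float64(0.594), np.float64(0.624))]
```

>>> {"op": "apply_moves", "data": {"rows": [[-0.016, 0, 0, 0, 0, 0], [-0.032, 0, 0, 0, 0, 0], [-0.048, 0, 0, 0, 0, 0], [-0.064, 0, 0, 0, 0, 0], [-0.08, 0, 0, 0, 0, 0]]}}

```text
clock: 8.98
tcp_pos: [0.6154, -0.0364, 0.0181]
orientation: [-2.406, -2.02, 0.0]
contact_force: [-0.2, 1.1, -0.1]
grip_width: 0.0389
gripper_force: 40.6
```

```bash
python3 m.py
```

```text
[-0.071   0.6123  0.0181 -1.0842 -0.4181 -0.1262] [-2.839e-01  6.000e-04 -4.000e-04 -1.000e-04  0.000e+00  1.000e-04]
top u range -0.0406 0.0689
[(np.float64(-0.041), np.float64(0.589), np.float64(0.628)), (np.float64(-0.031), np.float64(0.588), np.float64(0.628)), (np.float64(-0.021), np.float64(0.592), np.float64(0.626)), (np.float64(-0.011), np.float64(0.595), np.float64(0.626)), (np.float64(-0.001), np.float64(0.591), np.float64(0.631)), (np.float64(0.009), np.float64(0.592), np.float64(0.629)), (np.float64(0.019), np.float64(0.595), np.float64(0.626)), (np.float64(0.029), np.float64(0.593), np.float64(0.623)), (np.float64(0.039), np.float64(0.589), np.float64(0.629)), (np.float64(0.049), np.float64(0.589), np.float64(0.629)), (np.float64(0.059), np.float64(0.593), np.float64(0.623))]
scene u range -0.0385 0.072
[(np.float64(-0.039), np.float64(0.591), np.float64(0.629)), (np.float64(-0.029), np.float64(0.59), np.float64(0.629)), (np.float64(-0.019), np.float64(0.593), np.float64(0.626)), (np.float64(-0.009), np.float64(0.598), np.float64(0.626)), (np.float64(0.001), np.float64(0.592), np.float64(0.63)), (np.float64(0.011), np.float64(0.592), np.float64(0.63)), (np.float64(0.021), np.float64(0.596), np.float64(0.628)), (np.float64(0.031), np.float64(0.595), np.float64(0.623)), (np.float64(0.041), np.float64(0.591), np.float64(0.63)), (np.float64(0.051), np.float64(0.59), np.float64(0.629)), (np.float64(0.061), np.float64(0.593), np.float64(0.625))]
```

>>> {"op": "apply_moves", "data": {"rows": [[-0.02, 0, 0, 0, 0, 0], [-0.04, 0, 0, 0, 0, 0], [-0.06, 0, 0, 0, 0, 0], [-0.08, 0, 0, 0, 0, 0], [-0.1, 0, 0, 0, 0, 0]]}}

```text
clock: 9.7
tcp_pos: [0.6114, -0.061, 0.0182]
orientation: [2.406, 2.02, 0.001]
contact_force: [1.1, 1.8, -0.3]
grip_width: 0.0394
gripper_force: 40.5
```

>>> {"op": "apply_moves", "data": {"rows": [[-0.014, 0, 0, 0, 0, 0], [-0.028, 0, 0, 0, 0, 0], [-0.042, 0, 0, 0, 0, 0], [-0.056, 0, 0, 0, 0, 0], [-0.07, 0, 0, 0, 0, 0]]}}

```text
clock: 10.32
tcp_pos: [0.608, -0.0781, 0.0181]
orientation: [-2.406, -2.02, 0.0]
contact_force: [0.1, 1.0, -1.3]
grip_width: 0.0393
gripper_force: 40.5
```

```bash
python3 m.py;python3 -c "
from h import *
p=r.grab_frame('top');cv2.imwrite('pics/t4.png',cv2.resize(p['pixels'][100:220,200:380,::-1],None,fx=4,fy=4,interpolation=cv2.INTER_CUBIC))"
```

```text
[-0.0286  0.6124  0.0181 -0.9644 -0.0195 -1.3334] [-1.145e-01  4.000e-04 -2.000e-04 -1.000e-04 -0.000e+00  2.000e-04]
top u range 0.0003 0.0994
[(np.float64(0.0), np.float64(0.589), np.float64(0.628)), (np.float64(0.01), np.float64(0.588), np.float64(0.627)), (np.float64(0.02), np.float64(0.592), np.float64(0.624)), (np.float64(0.03), np.float64(0.595), np.float64(0.624)), (np.float64(0.04), np.float64(0.591), np.float64(0.629)), (np.float64(0.05), np.float64(0.59), np.float64(0.63)), (np.float64(0.06), np.float64(0.593), np.float64(0.626)), (np.float64(0.07), np.float64(0.595), np.float64(0.623)), (np.float64(0.08), np.float64(0.59), np.float64(0.63)), (np.float64(0.09), np.float64(0.591), np.float64(0.631))]
scene u range 0.0022 0.0921
[(np.float64(0.002), np.float64(0.591), np.float64(0.627)), (np.float64(0.012), np.float64(0.59), np.float64(0.628)), (np.float64(0.022), np.float64(0.591), np.float64(0.626)), (np.float64(0.032), np.float64(0.596), np.float64(0.624)), (np.float64(0.042), np.float64(0.592), np.float64(0.63)), (np.float64(0.052), np.float64(0.592), np.float64(0.631)), (np.float64(0.062), np.float64(0.594), np.float64(0.627)), (np.float64(0.072), np.float64(0.598), np.float64(0.624)), (np.float64(0.082), np.float64(0.592), np.float64(0.629))]
```

View pics/t4.png

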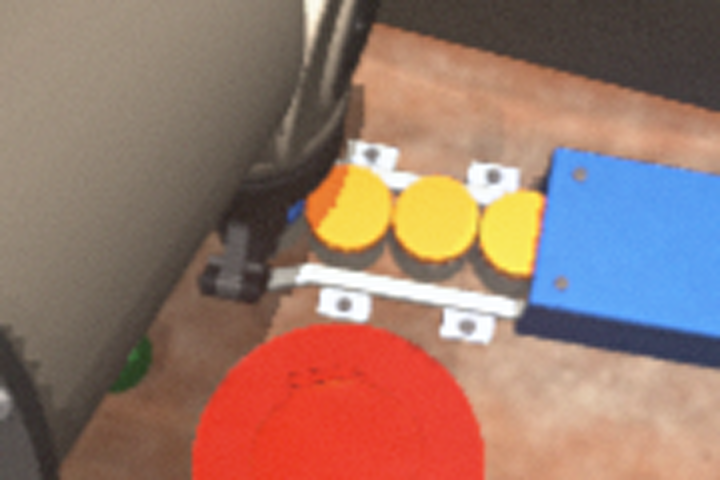

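The row is straight between the rails, with the caps at about (350,208), (435,218) and (515,232), and jar_a entering the hood. Slowing down from here.

>>> {"op": "apply_moves", "data": {"rows": [[-0.01, 0, 0, 0, 0, 0], [-0.02, 0, 0, 0, 0, 0], [-0.03, 0, 0, 0, 0, 0], [-0.04, 0, 0, 0, 0, 0], [-0.05, 0, 0, 0, 0, 0]]}}

```text
clock: 11.1
tcp_pos: [0.6059, -0.0905, 0.0182]
orientation: [-2.406, -2.02, 0.0]
contact_force: [0.0, 0.6, -1.1]
grip_width: 0.039
gripper_force: 40.5
```

>>> {"op": "apply_moves", "data": {"rows": [[-0.003, 0, 0, 0, 0, 0], [-0.006, 0, 0, 0, 0, 0], [-0.009, 0, 0, 0, 0, 0], [-0.012, 0, 0, 0, 0, 0]]}}

```text
clock: 11.6
tcp_pos: [0.6055, -0.0932, 0.0182]
orientation: [-2.406, -2.02, -0.0]
contact_force: [0.1, 1.0, -0.6]
grip_width: 0.0392
gripper_force: 40.5
```

>>> {"op": "apply_moves", "data": {"rows": [[-0.003, 0, 0, 0, 0, 0], [-0.006, 0, 0, 0, 0, 0], [-0.009, 0, 0, 0, 0, 0], [-0.012, 0, 0, 0, 0, 0]]}}

```text
clock: 12.1
tcp_pos: [0.6053, -0.0948, 0.0182]
orientation: [-2.404, -2.02, -0.002]
contact_force: [1.0, 5.4, 0.2]
grip_width: 0.0393
gripper_force: 40.5
```

>>> {"op": "apply_moves", "data": {"rows": [[-0.002, 0, 0, 0, 0, 0], [-0.004, 0, 0, 0, 0, 0], [-0.004, 0, 0, 0, 0, 0], [-0.004, 0, 0, 0, 0, 0]]}}

```text
clock: 12.6
tcp_pos: [0.6052, -0.0952, 0.0182]
orientation: [-2.404, -2.021, -0.002]
contact_force: [0.3, 5.8, 0.1]
grip_width: 0.039
gripper_force: 40.4
```

```bash
python3 -c "
from h import *
print(np.round(un(),4))
p=r.grab_frame('scene');cv2.imwrite('pics/s5.png',cv2.resize(p['pixels'][130:250,190:370,::-1],None,fx=4,fy=4,interpolation=cv2.INTER_CUBIC))"
```

```text
[-0.0114  0.6126  0.0182 -5.8156 -0.6908  0.1003]
```

View pics/s5.png

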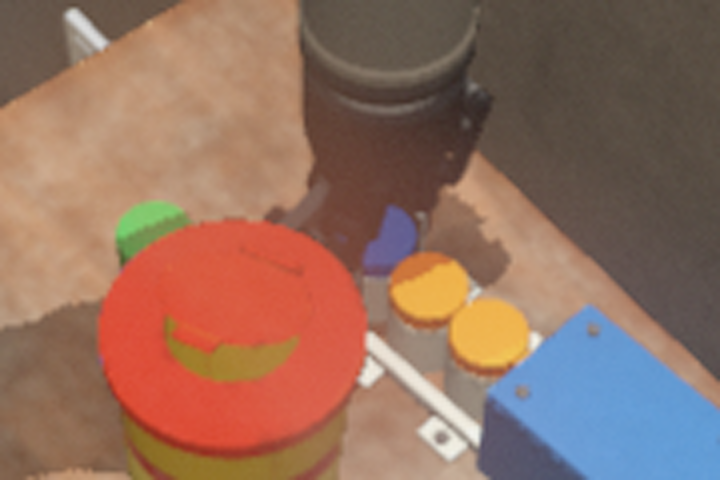

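The row is still straight, with the caps at (430,290) and (490,335), jar_a under the hood, and nothing else touched. The force and its slope match the buffer, so I'll press a little more.

>>> {"op": "apply_moves", "data": {"rows": [[-0.003, 0, 0, 0, 0, 0], [-0.006, 0, 0, 0, 0, 0], [-0.009, 0, 0, 0, 0, 0], [-0.009, 0, 0, 0, 0, 0], [-0.009, 0, 0, 0, 0, 0]]}}

```text
clock: 13.28
tcp_pos: [0.6051, -0.0964, 0.0182]
orientation: [-2.402, -2.021, -0.004]
contact_force: [1.2, 9.1, 0.9]
grip_width: 0.0393
gripper_force: 40.4
```

>>> {"op": "apply_moves", "data": {"rows": [[-0.001, 0, 0, 0, 0, 0], [-0.001, 0, 0, 0, 0, 0], [-0.001, 0, 0, 0, 0, 0], [-0.001, 0, 0, 0, 0, 0], [-0.001, 0, 0, 0, 0, 0]]}}

```text
clock: 13.9
tcp_pos: [0.6051, -0.0964, 0.0182]
orientation: [-2.402, -2.021, -0.004]
contact_force: [1.4, 9.9, 0.7]
grip_width: 0.039
gripper_force: 40.4
```

>>> {"op": "apply_moves", "data": {"rows": [[0, 0, 0, 0, 0, 0], [0, 0, 0, 0, 0, 0], [0, 0, 0, 0, 0, 0], [0, 0, 0, 0, 0, 0], [0, 0, 0, 0, 0, 0]]}}

```text
clock: 14.52
tcp_pos: [0.6051, -0.0964, 0.0182]
orientation: [-2.402, -2.021, -0.004]
contact_force: [0.8, 8.8, 0.0]
grip_width: 0.0394
gripper_force: 40.4
```

>>> {"op": "apply_moves", "data": {"rows": [[0.003, 0, 0, 0, 0, 0], [0.006, 0, 0, 0, 0, 0], [0.009, 0, 0, 0, 0, 0], [0.012, 0, 0, 0, 0, 0], [0.012, 0, 0, 0, 0, 0]]}}

```text
clock: 15.15
tcp_pos: [0.6051, -0.0963, 0.0182]
orientation: [-2.406, -2.02, -0.001]
contact_force: [1.0, 5.4, -0.3]
grip_width: 0.039
gripper_force: 40.4
```

>>> {"op": "apply_moves", "data": {"rows": [[0.002, 0, 0, 0, 0, 0], [0.004, 0, 0, 0, 0, 0], [0.006, 0, 0, 0, 0, 0], [0.006, 0, 0, 0, 0, 0]]}}

```text
clock: 15.65
tcp_pos: [0.6049, -0.096, 0.0181]
orientation: [2.407, 2.019, -0.001]
contact_force: [0.2, 1.3, -0.1]
grip_width: 0.0388
gripper_force: 40.4
```

>>> {"op": "apply_moves", "data": {"rows": [[0, 0, 0, 0, 0, 0], [0, 0, 0, 0, 0, 0], [0, 0, 0, 0, 0, 0], [0, 0, 0, 0, 0, 0]], "claw": 0.75}}

```text
clock: 16.15
tcp_pos: [0.6051, -0.0953, 0.0182]
orientation: [2.406, 2.02, -0.0]
contact_force: [-0.5, 0.4, 1.1]
grip_width: 0.064
gripper_force: 0.0
```

>>> {"op": "apply_moves", "data": {"rows": [[0, 0, -0.08, 0, 0, 0], [0, 0, -0.2, 0, 0, 0], [0, 0, -0.36, 0, 0, 0], [0, 0, -0.5, 0, 0, 0], [0, 0, -0.6, 0, 0, 0]]}}

```text
clock: 16.77
tcp_pos: [0.6058, -0.0955, 0.1715]
orientation: [2.405, 2.018, 0.004]
contact_force: [0.9, -0.0, 0.6]
grip_width: 0.0639
gripper_force: 0.0
```

>>> {"op": "apply_moves", "data": {"rows": [[0.15, 0, 0, 0, 0, 0], [0.35, 0, 0, 0, 0, 0], [0.55, 0, 0, 0, 0, 0], [0.75, 0, 0, 0, 0, 0], [0.9, 0, 0, 0, 0, 0]]}}

```text
clock: 17.4
tcp_pos: [0.6444, 0.1292, 0.1697]
orientation: [2.404, 2.022, 0.003]
contact_force: [0.0, -0.8, 0.3]
grip_width: 0.0642
gripper_force: 0.0
```

```bash
python3 -c "
from h import *
for n in ('top','scene'):
    p=r.grab_frame(n)
    print(n,[(k[0]@U,k[0]@N,k[1:3]) for c in('blue','orange') for k in caps(p,c,amin=100) if .56<k[0][0]<.65])
    if n=='top': cv2.imwrite('pics/t6.png',cv2.resize(p['pixels'][100:220,200:380,::-1],None,fx=4,fy=4,interpolation=cv2.INTER_CUBIC))"
python3 m.py
```

```text
top [(np.float64(-0.25099111471199576), np.float64(0.5912990109374696), (497, 412)), (np.float64(-0.010295568699652785), np.float64(0.6118069150190693), (345, 397)), (np.float64(0.05578905669167614), np.float64(0.6107665848370005), (778, 398))]
scene [(np.float64(0.04952149755567117), np.float64(0.6129108102161713), (536, 334))]
[-0.2432  0.6113  0.1693 -0.6068 -0.7241  0.2352] [-9.749e-01 -3.700e-03  6.008e-01  3.000e-04 -2.200e-03  5.200e-03]
top u range 0.0109 0.0994
[(np.float64(0.011), np.float64(0.591), np.float64(0.624)), (np.float64(0.021), np.float64(0.589), np.float64(0.627)), (np.float64(0.031), np.float64(0.59), np.float64(0.628)), (np.float64(0.041), np.float64(0.593), np.float64(0.62)), (np.float64(0.051), np.float64(0.593), np.float64(0.625)), (np.float64(0.061), np.float64(0.59), np.float64(0.628)), (np.float64(0.071), np.float64(0.59), np.float64(0.628)), (np.float64(0.081), np.float64(0.595), np.float64(0.622)), (np.float64(0.091), np.float64(0.596), np.float64(0.627))]
scene u range 0.013 0.0919
[(np.float64(0.013), np.float64(0.593), np.float64(0.626)), (np.float64(0.023), np.float64(0.589), np.float64(0.628)), (np.float64(0.033), np.float64(0.59), np.float64(0.628)), (np.float64(0.043), np.float64(0.594), np.float64(0.622)), (np.float64(0.053), np.float64(0.594), np.float64(0.627)), (np.float64(0.063), np.float64(0.591), np.float64(0.63)), (np.float64(0.073), np.float64(0.592), np.float64(0.629)), (np.float64(0.083), np.float64(0.596), np.float64(0.624))]
```

View pics/t6.png

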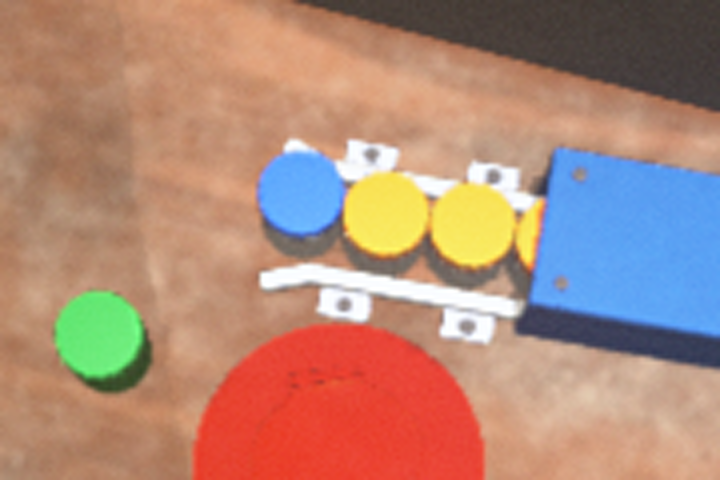

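```bash
python3 -c "
from h import *
print(r.hand_in())"
```

```text
the job is handed in; nothing more can be done
None
```

I handed the job in at about 17.5 s without a verdict coming back. All four jars stand in one straight, closed-up row in the lane, and I held jar_a on the buffer at about 8 N above sliding drag for over a second before letting go; no bystander was touched.

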